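# Child-lock a hand-crank shredder with its cross pin

## Task

Lock the hand-crank shredder so that a child cannot turn it. Take the red-headed lock pin from the wooden pen block and stand it, tip down, in the brass hole on top of the shredder's bearing block, where it comes to rest on the shaft; then turn the crank gently until you feel the pin drop into the cross hole hidden in the shaft and catch, and press the pin down through the shaft until its head sits flush on the brass collar. Never force the crank or the pin, and leave the glue stick and the tape dispenser where they stand.

Things in the scene. Friction and masses are not known exactly. Their poses are not given: they have to be found in the camera images.
- shredder: hand-crank shredder, fixed: dark bin, white head 106 x 152 mm with feed throat (highest 148 mm); at its +y end a grey bearing block, 59 x 50 mm in plan, top 147 mm above the desk. Origin on the desk under the middle, z up, y parallel to the shaft towards the crank end, x across the shaft.
- lock_hole (a point): centre of the mouth of the brass collar (25 mm across, 14 mm proud) on the bearing block, 161 mm above the desk. The bore goes straight down, 10 mm wide; the mouth is countersunk 3.5 mm deep to 17 mm wide. 25 mm below the mouth the bore meets the shaft. Axes as shredder.
- shaft_centre (a point): point on the shaft axis 41 mm below lock_hole, hidden in the block. The shaft is 32 mm thick here, cross-drilled twice (10.5 mm), so a hole points up every quarter turn of the crank, at a crank angle that is unknown and differs each time; at the start all are at least 0.3 rad off. A spring ball in the middle stops the dropped pin until it is pushed. Axes as shredder.
- crank_axis (a point): point on the shaft axis level with the grip, 63 mm from lock_hole along +y, 120 mm up; axes as shredder. The crank turns about this y axis both ways, no stops, 2 to 4 N at the grip, and stays where left. With the pin dropped in, it blocks within 0.4 rad and the force rises; the pin feels 4 or more times the surplus and jams: only near the middle of the play (0.3 to 0.5 rad) does it pass freely.
- crank_grip (a point): centre of the black crank grip, a round bar of 19 mm diameter, 47 mm long, parallel to the shaft, free to spin on its spindle. It runs on a circle of 60 mm radius about crank_axis and starts within 1.15 rad of straight up. The steel crank arm is on the shredder's side, its near face 25 mm from this point; the bearing block's face 37 mm.
- pin_head (a point): centre of the red head (25 mm diameter, 20 mm high) of the loose lock pin, which stands tip down in the pen block, 83 mm above the desk. Below the head a flange 21 mm wide, 3 mm thick, then a steel shank, 9 mm diameter, 64 mm long, coned tip. Height over lock_hole: 52 mm resting on the shaft, about 38 mm dropped in, 13 mm home. Pushing it through takes 5 to 10 N, then it clicks home.
- pin_tip (a point): tip of the lock pin, 77 mm below pin_head along the pin; z from tip to head. The pin weighs about 60 g.
- pen_block: wooden pen block, fixed, 110 x 50 x 40 mm, with three holes 10 mm wide and 34 mm deep in a row along its x axis; the pin stands in the hole at x = +34 mm, the others are empty. Origin on the desk under its middle.
- glue_stick: red and white glue stick standing on the desk, 29 mm diameter, 91 mm high; leave alone. Origin at its foot.
- tape_dispenser: blue tape dispenser, 154 x 48 x 75 mm; leave alone. Origin on the desk under its middle, x along its length.
Mind the look-alikes: they are no part of the job. What is shaped like the part that bears pin_head but turquoise is not meant.

How it is judged:
By the outcome, as a careful person would: the job done as asked, in the order asked, and still so for the second after the job is handed in, with the robot touching nothing.
It also fails if it takes over 70 s, if anything falls off the work surface, if the arm or the gripper's body presses on something with over 40 N, if the wrist force passes 120 N, or if a joint passes its speed limit or range.

## Robot

A 6-joint arm with a two-finger parallel gripper is mounted at the origin on the work surface; the furniture and walls round the work are solid. World frame = base frame: x ahead of the robot, y to its left, z up, the work surface at z = 0. Lengths are in mm, angles in rad, forces in N, time in s.
With the tool pointing down it reaches from about 275 to 825 mm from the base axis. Payload 5.2 kg.
Tool frame: the origin (TCP) lies at the very end of the fingers, on their centre line; the grasp point (between the pads) lies 19 mm behind it; z points along the fingers, y is the line along which they close (so a half turn about z gives the same grasp; the last joint's range is limited). The gripper opens to 93 mm and grips with 3 to 60 N. Pads are 15 mm wide; open, the fingers measure 128 mm over their backs; the gripper's body (75 mm by 188 mm) begins 65 mm behind the grasp point.
Start: joints at [1.107, 0.259, 1.535, -0, 1.348, -0.203], TCP at [141.797, 531.412, 218.653] pointing down, gripper open.
Joint ranges: [-3.14, 3.14], [-0.91, 2.08], [0.19, 2.58], [-1.22, 4.36], [0.22, 2.71], [-3.12, 3.12]. Speed limits (rad/s): [2.57, 2.57, 3.14, 3.14, 3.14, 3.14].

## Interface

Orientations are given as [roll, pitch, yaw] about the fixed x, y, z axes, in that order (R = Rz(yaw) Ry(pitch) Rx(roll)).
In Python, from bench import robot gives the robot as it stands. The module is installed in compiled form; this text tells all that it offers. Calls block until the motion is done:
- robot.move_ptp(position, orientation): joint-space move of the TCP to a pose.
- robot.move_linear(position, ori=None, speed=150, f_stop=None): straight line of the TCP; ori=None keeps the orientation; speed is the mean speed in mm/s. With f_stop (N) it stops when the force on the tool has changed by that much, and returns True; else False.
- robot.move_j(angles): joint-space move.
- robot.move_gripper(opening): opening from 0.0 (shut) to 1.0 (fully open); the grip force is fixed at half the most; returns when the fingers have stopped.
- robot.sleep(seconds).
- robot.inverse_kinematics(position, orientation): joint angles nearest the present ones, or None.
- robot.get_image(name): name is "side" or "top" or "wrist"; returns a dict with "img" (420x560x3 uint8, blue, green, red), "fovy" (degrees; the focal length in pixels is half the picture's height over the tangent of half this angle, whatever the lens; pixels are square), "cx", "cy" (the principal point, pixels), "k1" (the pictures are not rectified: a ray, as slopes to the right and down, at radius r is drawn at 1 + k1 r^2 times it, then the intrinsics apply), "eye" and "orientation" of the camera in the world. Camera axes: x right, y down, z forward; pixel columns grow to the right and rows downward; lengths in mm; the calibration is good to about 2 mm. A picture is of the moment at which its call begins. There is no depth.
A pose or a line that the arm cannot do raises robot.MotionError and nothing moves.
- robot.hand_in(): hands the job in; it is judged then, once.
Readings, each from a call of its own:
- robot.current_t(): time.
- robot.current_qpos(): joint angles.
- robot.current_joint_vel(): joint speeds.
- robot.current_joint_efforts(): joint torques, N m.
- robot.current_tcp_pos(): TCP position.
- robot.current_eef_rot(): TCP orientation.
- robot.current_contact_force(): force on the tool from outside, world axes, zero at the start.
- robot.current_ft_torque(): the same for the moment, N m.
- robot.current_gripper_width(): opening from 0.0 (shut) to 1.0 (fully open).
- robot.current_finger_force(): force on a finger pad.
Only numpy, scipy, OpenCV 4.12 (cv2) and the standard library are available. Lean on these libraries where they do the work, as an engineer would, in place of code of your own. Each camera call takes 0.05 s, during which the arm holds its last target. There are 200 camera calls.

## Working session

There is one attempt and no reset: what is moved stays moved. The work goes in short steps, each a Python script; the robot and the scene stay as the last script left them, time stands still between calls to the robot, and variables do not carry over. Pictures are saved under pics/ and viewed, at most 10 in all, crops included, and the job is handed in when it is done.

```bash
mkdir -p pics
cat > h.py <<'E'
import numpy as np, cv2
from bench import robot
from scipy.spatial.transform import Rotation as R
def grab(n):
    d=robot.get_image(n); return d
def Rm(d):
    o=np.array(d["orientation"]); return o if o.shape==(3,3) else R.from_euler('xyz',o).as_matrix()
def f(d): return d["img"].shape[0]/2/np.tan(np.radians(d["fovy"])/2)
def ray(d,u,v):
    a=np.array([(u-d["cx"])/f(d),(v-d["cy"])/f(d)]); s=a.copy()
    for _ in range(30): s=a/(1+d["k1"]*(s@s))
    return np.array(d["eye"]),Rm(d)@np.array([s[0],s[1],1])
def onz(d,u,v,z):
    e,r=ray(d,u,v); return e+r*(z-e[2])/r[2]
def proj(d,p):
    c=Rm(d).T@(np.array(p)-d["eye"]); s=c[:2]/c[2]; s=s*(1+d["k1"]*(s@s)); return s*f(d)+[d["cx"],d["cy"]]
def tri(a,pa,b,pb):
    e1,r1=ray(a,*pa); e2,r2=ray(b,*pb); r1/=np.linalg.norm(r1); r2/=np.linalg.norm(r2)
    t=np.linalg.lstsq(np.c_[r1,-r2],e2-e1,rcond=None)[0]; p,q=e1+t[0]*r1,e2+t[1]*r2
    return (p+q)/2,np.linalg.norm(p-q)
E
python3 - <<'E'
from h import *
import pickle
for n in("side","top"):
    d=grab(n); pickle.dump(d,open(n+".pkl","wb")); cv2.imwrite(f"pics/{n}0.png",cv2.resize(d["img"],(784,588)))
    print(n,d["eye"],d["orientation"],d["fovy"],d["cx"],d["cy"],d["k1"])
E
```

```text
side [413.40088347 726.57472553 700.23085218] [-2.26951910e+00  8.98824085e-04 -3.04591551e+00] 51.354825355721566 282.2590570641217 210.91269276270646 0.0405472491581905
top [329.46409093  86.47111617 971.9950391 ] [-2.96254727 -0.02545473 -1.59780101] 53.676147824423936 280.55287069620687 207.75714386549944 -0.03686002422741377
```

View pics/side0.png

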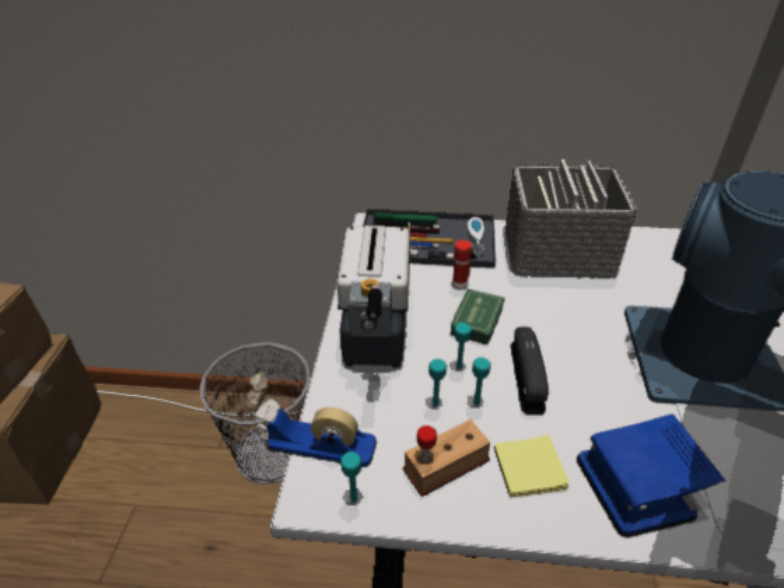

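View pics/top0.png

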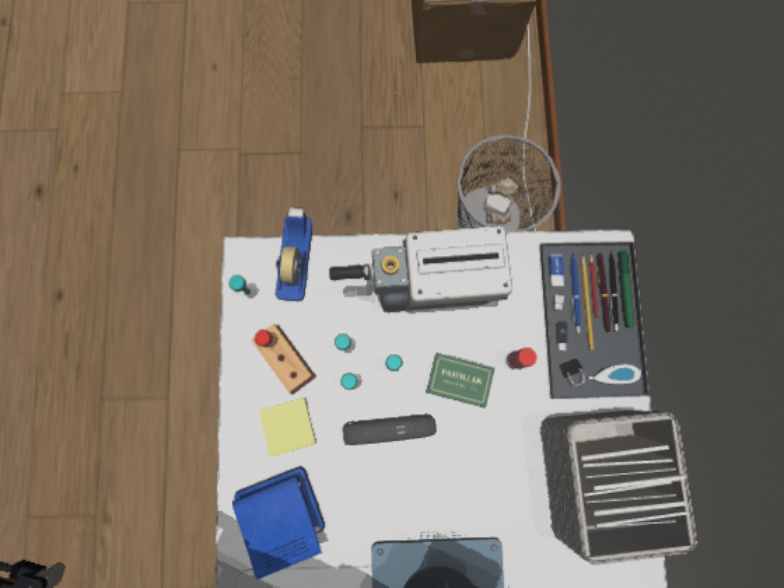

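The side view shows the red pin head at (427,437) and the glue stick at (463,247). The top view shows pin head (264,338), glue stick (527,357), collar (391,265), grip (348,272) and pen holes at (281,358) and (293,375). Turquoise look-alikes are at (237,283), (343,341), (348,381) and (394,362). I choose the red head in the pen block at (264,338).

```bash
cat >> h.py <<'E'
def blobs(m,amin=15):
    n,l,s,c=cv2.connectedComponentsWithStats(m.astype(np.uint8)); return [(c[i],s[i]) for i in range(1,n) if s[i,4]>=amin]
def red(im):
    h=cv2.cvtColor(im,cv2.COLOR_BGR2HSV); return ((h[...,0]<8)|(h[...,0]>172))&(h[...,1]>170)&(h[...,2]>90)
def yel(im):
    h=cv2.cvtColor(im,cv2.COLOR_BGR2HSV); return (h[...,0]>14)&(h[...,0]<30)&(h[...,1]>130)&(h[...,2]>110)
E
python3 - <<'E'
from h import *
import pickle
T=pickle.load(open("top.pkl","rb"));S=pickle.load(open("side.pkl","rb"))
for n,d in(("T",T),("S",S)):
    for k,m in(("red",red),("yel",yel)):
        print(n,k,[(c.round(1).tolist(),s[:5].tolist()) for c,s in blobs(m(d["img"])) if 150<c[0]<400])
k=1/1.4
print("head top",onz(T,264*k,338*k,90),"tri",tri(T,(264*k,338*k),S,(427*k,437*k)))
print("collar",onz(T,391*k,265*k,161),tri(T,(391*k,265*k),S,(370*k,286*k)))
print("grip",tri(T,(348*k,272*k),S,(374*k,303*k)))
a,b=onz(T,418*k,262.5*k,148),onz(T,499*k,256*k,148); print("slot",a,b,np.arctan2(*(a-b)[[1,0]]))
a,b=onz(T,281*k,358*k,40),onz(T,293*k,375*k,40); print("holes",a,b)
for nm,u,v,z in(("tapeA",297,212,60),("tapeB",290,297,30)): print(nm,onz(T,u*k,v*k,z))
cv2.imwrite("pics/c1.png",np.hstack([cv2.resize(T["img"][150:290,160:310],(390,364),interpolation=2),cv2.resize(S["img"][180:320,220:370],(390,364),interpolation=2)]))
E
```

```text
T red [([187.1, 241.1], [183, 236, 9, 11, 76])]
T yel [([278.5, 188.7], [273, 184, 12, 11, 74])]
S red [([330.4, 175.3], [325, 172, 11, 8, 71]), ([304.5, 310.0], [299, 305, 13, 11, 117])]
S yel [([306.3, 170.5], [293, 169, 30, 4, 61]), ([262.9, 202.6], [258, 200, 12, 7, 53])]
head top [420.28655375 256.81311513  90.        ] tri (array([420.34090952, 258.73883161,  80.42227192]), np.float64(1.8632219033046773))
collar [513.31046066  63.38878149 161.        ] (array([513.96458592,  63.24373963, 154.82698904]), np.float64(1.4545506119860203))
grip (array([500.29437092, 124.2116666 , 176.55236766]), np.float64(1.4764412983431057))
slot [519.15488256  23.5981715  148.        ] [526.4632682  -95.71991999 148.        ] 1.6319711779127075
holes [392.87665592 239.11914229  40.        ] [365.56293165 220.00127639  40.        ]
tapeA [628.08259032 211.53159443  60.        ]
tapeB [492.84459005 226.65914529  30.        ]
```

View pics/c1.png

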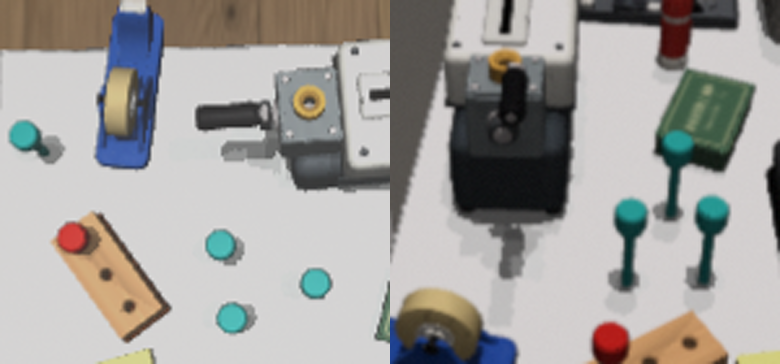

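The crop confirms the red head standing in the end hole of the pen block, with only turquoise pins elsewhere. The arm can move now.

Run:
```python
from h import *
import pickle
print(robot.current_eef_rot(),robot.current_t())
P=np.array([420.3,257.5,0]);q=None
for y in(np.pi/2+.061,-np.pi/2+.061):
    for p in([420.3,257.5,72],[513.5,63.3,200],[500,124,170]):
        q=robot.inverse_kinematics(p,[np.pi,0,y]); print(y,None if q is None else np.round(q,2))
    for a in(-.9,.8):
        o=(R.from_euler('z',.061)*R.from_euler('y',a)*R.from_euler('xyz',[np.pi,0,y-.061])).as_euler('xyz'); print(a,robot.inverse_kinematics([509+50*np.sin(a),124,120+50*np.cos(a)],o))
```

```text
[-3.13999455e+00 -3.08493865e-04  2.88076180e+00] 0.1
1.6317963267948965 [ 0.32  0.31  1.86 -0.    0.97  0.26]
1.6317963267948965 [-0.09  0.21  1.64  0.    1.29 -0.15]
1.6317963267948965 [ 0.03  0.24  1.69 -0.    1.22 -0.03]
-0.9 [-0.02376577 -0.0525085   2.54771914  2.88095359  0.26028373 -2.94212785]
0.8 [ 0.03610731  0.87542185  0.92023754 -0.02127644  2.14567511 -0.02891468]
-1.5097963267948966 [ 0.32  0.31  1.86 -0.    0.97 -2.88]
-1.5097963267948966 [-0.09  0.21  1.64 -0.    1.29  2.99]
-1.5097963267948966 [ 0.03  0.24  1.69 -0.    1.22  3.11]
-0.9 [-0.02376577 -0.0525085   2.54771914  2.88095359  0.26028373  0.1994648 ]
0.8 [ 0.03610731  0.87542185  0.92023754 -0.02127644  2.14567511  3.11267798]
```

```bash
cat >> h.py <<'E'
YAW=1.632; DOWN=[np.pi,0,YAW]
E
python3 - <<'E'
from h import *
robot.move_gripper(0.5)
robot.move_ptp([420.3,257.5,190],DOWN)
d=grab("wrist"); cv2.imwrite("pics/w1.png",d["img"])
for c,s in blobs(red(d["img"])): print(c,s, onz(d,*c,93))
print(d["eye"],robot.current_tcp_pos(),robot.current_t(),proj(d,robot.current_tcp_pos()))
E
```

```text
[415.41592525 333.89149746 356.41629056] [419.85997158 258.40148853 190.12421867] 2.5083 [275.99922619 252.0390218 ]
```

View pics/w1.png

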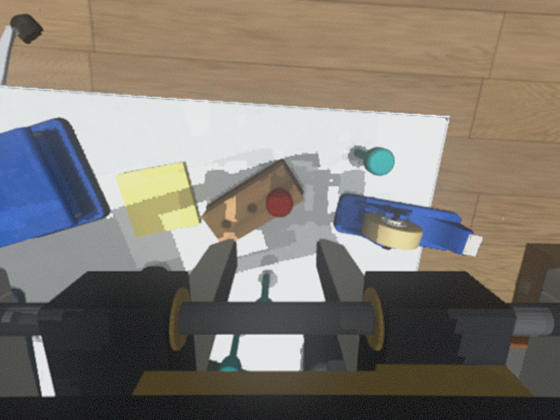

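The wrist view shows the red head, in shadow, at about (279,203) in the end hole of the pen block, and the fingers at (215,270) and (340,270). The mask needs to go darker, and then I grasp.

Run:
```python
from h import *
d=grab("wrist")
h=cv2.cvtColor(d["img"],cv2.COLOR_BGR2HSV)
m=((h[...,0]<6)|(h[...,0]>172))&(h[...,1]>150)&(h[...,2]>50); m[:170]=0; m[240:]=0
c,s=max(blobs(m),key=lambda b:b[1][4]); print(c,s)
# extent-based: columns give x; camera looks from +y so sees the head nearly from above
p=onz(d,*c,86); print(p, onz(d,s[0]+s[2]/2-.5,s[1]+s[3]/2-.5,86)); print("tcp",robot.current_tcp_pos())
p=p
robot.move_linear([p[0],p[1],120]); 
print(robot.move_linear([p[0],p[1],73],speed=60,f_stop=8),robot.current_tcp_pos())
f0=robot.current_contact_force()
robot.move_gripper(0.0); print("w",robot.current_gripper_width()*93,robot.current_finger_force(),robot.current_contact_force()-f0)
print(robot.current_tcp_pos(),robot.current_t())
```

```text
Traceback (most recent call last):
ValueError: max() iterable argument is empty
```

Run:
```python
from h import *
d=grab("wrist")
h=cv2.cvtColor(d["img"],cv2.COLOR_BGR2HSV); print(h[203,279],h[197,275],h[210,283],h[200,297])
b,g,r=[d["img"][...,i].astype(int) for i in range(3)]
m=(r>2.2*g)&(r>2.2*b)&(r>50); m[:170]=0; m[240:]=0
bl=blobs(m); print(bl)
c,s=max(bl,key=lambda b:b[1][4])
p=onz(d,*c,86); print(p, onz(d,s[0]+s[2]/2-.5,s[1]+s[3]/2-.5,86)); print("tcp",robot.current_tcp_pos())
assert s[4]>300 and abs(p[0]-420)<8 and abs(p[1]-258)<8
robot.move_linear([p[0],p[1],120]); 
print(robot.move_linear([p[0],p[1],73],speed=60,f_stop=8),robot.current_tcp_pos())
f0=robot.current_contact_force()
robot.move_gripper(0.0); print("w",robot.current_gripper_width()*93,robot.current_finger_force(),robot.current_contact_force(),f0)
print(robot.current_tcp_pos(),robot.current_t())
```

```text
[  2 133 132] [  2 135 121] [  2 141 134] [ 16  84 139]
[]Traceback (most recent call last):
  File "<stdin>", line 7, in <module>
ValueError: max() iterable argument is empty
```

```bash
cat >> h.py <<'E'
def dred(im):
    h=cv2.cvtColor(im,cv2.COLOR_BGR2HSV); return ((h[...,0]<7)|(h[...,0]>172))&(h[...,1]>112)&(h[...,2]>60)
E
python3 - <<'E'
from h import *
d=grab("wrist")
m=dred(d["img"]); m[:170]=0; m[240:]=0
bl=blobs(m); print(bl)
c,s=max(bl,key=lambda b:b[1][4])
p=onz(d,*c,86); print(p, onz(d,s[0]+s[2]/2-.5,s[1]+s[3]/2-.5,86)); print("tcp",robot.current_tcp_pos())
assert s[4]>300 and abs(p[0]-420)<8 and abs(p[1]-258)<8
robot.move_linear([p[0],p[1],120]); 
print(robot.move_linear([p[0],p[1],73],speed=60,f_stop=8),robot.current_tcp_pos())
f0=robot.current_contact_force()
robot.move_gripper(0.0); print("w",robot.current_gripper_width()*93,robot.current_finger_force(),robot.current_contact_force(),f0)
print(robot.current_tcp_pos(),robot.current_t())
E
```

```text
[(array([278.85494505, 204.85054945]), array([266, 193,  26,  24, 455], dtype=int32))]
[422.24539272 258.36781702  86.        ] [421.89932421 258.68036922  86.        ]
tcp [419.86609373 258.37992665 190.0762218 ]
False [422.49726197 258.46962522  73.18281249]
w 24.414630698349523 30.000277161598206 [-0.86238689 -0.1476344   1.13787079] [0.60234637 0.65925163 0.35754823]
[422.4185325  258.42697332  73.22462034] 4.7
```

Run:
```python
from h import *
x,y,z=robot.current_tcp_pos()
robot.move_linear([x,y,150],speed=120); robot.move_linear([x,y,290],speed=250)
robot.move_ptp([513,0,290],DOWN); print(robot.current_gripper_width()*93)
d=grab("wrist")
im=d["img"].copy(); g=proj(d,[513.5,63.3,161]); print("pred collar",g)
for c,s in blobs(yel(d["img"]),30): print(c,s,onz(d,*c,161))
cv2.imwrite("pics/w2.png",im); print(robot.current_t(),d["eye"])
```

```text
24.40524784612806
pred collar [281.44373327 133.74155703]
[284.15714286 133.78095238] [272 120  25  25 210] [516.03725082  63.4177925  161.        ]
7.3167 [508.33616078  76.5254587  455.71892301]
```

View pics/w2.png

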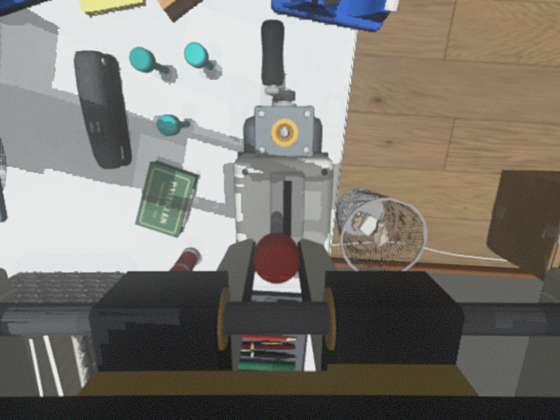

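The wrist view shows the brass collar centred at (284,132), the crank grip at (273,55) and the held red head at (277,258). I'll use the held head to check the wrist camera's bias.

Run:
```python
from h import *
d=grab("wrist"); t=np.array(robot.current_tcp_pos())
m=dred(d["img"]); m[:225]=0; m[295:]=0; m[:,:245]=0;m[:,310:]=0
c,s=max(blobs(m),key=lambda b:b[1][4]); print(c,s,onz(d,*c,t[2]+18),onz(d,s[0]+s[2]/2-.5,c[1],t[2]+18),t)
b=cv2.inRange(d["img"],(0,0,0),(60,60,60))>0; b[:15]=0;b[92:]=0;b[:,:255]=0;b[:,295:]=0
for c,s in blobs(b,100): print("grip",c,s,onz(d,*c,180))
```

```text
[277.26210826 261.23575499] [ 255  238   44   45 1404] [513.06065724   4.52281026 307.83797008] [512.65803336   4.49770998 307.83797008] [512.72480611   1.49310432 289.83797008]
```

Run:
```python
from h import *
d=grab("wrist"); t=np.array(robot.current_tcp_pos())
print("y0",onz(d,277,282.5,t[2]+20)[1]+12.5,t[1])
tgt=np.array([515.3,63.4])
robot.move_ptp([*tgt,250],DOWN); robot.sleep(.2)
e=tgt-robot.current_tcp_pos()[:2]; print("err",e)
cmd=tgt+e
robot.move_linear([*cmd,236],speed=60)
f0=np.array(robot.current_contact_force())
print(robot.move_linear([*cmd,204],speed=30,f_stop=3),robot.current_tcp_pos(),np.array(robot.current_contact_force())-f0,robot.current_t())
S=grab("side"); cv2.imwrite("pics/s2.png",cv2.resize(S["img"][130:270,200:340],(560,560),interpolation=2))
```

```text
y0 5.745124338009248 1.4850006303168135
err [-0.62147911  0.50619534]
True [515.27718466  63.60630535 204.03390809] [ 2.21490222 -1.0865199   0.80876298] 9.4083
```

View pics/s2.png

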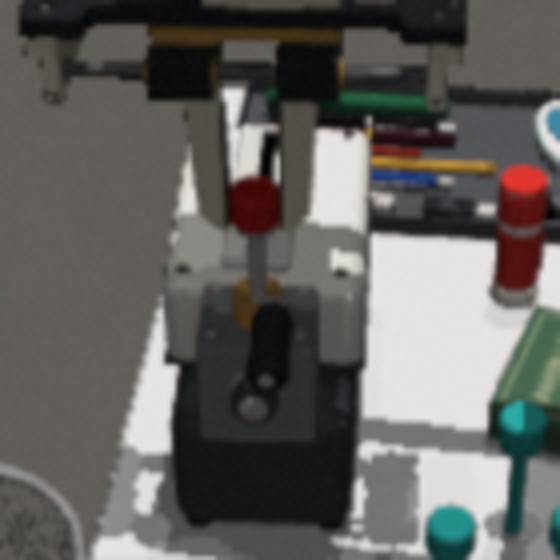

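The side view shows the pin standing in the brass collar, with its head between the fingers at (255,205) and the crank grip at (270,340). Next I release it and straddle the crank grip.

```bash
cat >> h.py <<'E'
B=np.array([515.6,63.5]); YD=np.array([-np.sin(.061),np.cos(.061),0]); XD=np.array([np.cos(.061),np.sin(.061),0])
CA=np.array([*B,120])+63*YD
def pose(a,r=46,out=4,tilt=None):
    t=a if tilt is None else tilt
    o=(R.from_euler('z',.061)*R.from_euler('y',t)*R.from_euler('xyz',[np.pi,0,YAW-.061])).as_euler('xyz')
    g=CA+out*YD+60*(np.sin(a)*XD+np.cos(a)*np.array([0,0,1]))
    return g-(60-r)*(np.sin(t)*XD+np.cos(t)*np.array([0,0,1])),o
def F(): return np.array(robot.current_contact_force())
def pinv():  # red head pixel in side view
    d=grab("side"); m=red(d["img"])|dred(d["img"]); m[:150]=0;m[260:]=0;m[:,:240]=0;m[:,290:]=0
    bl=blobs(m); return max(bl,key=lambda b:b[1][4])[0].round(1) if bl else None
E
python3 - <<'E'
from h import *
for h in(213,199,174): print("pred px head",h,proj(grab("side"),[*B,h]))
print(pinv())
robot.move_gripper(0.5); x,y,z=robot.current_tcp_pos()
robot.move_linear([x,y,260],speed=120); robot.sleep(.1); print("rest",pinv())
a=-.17
p,o=pose(a,r=100); robot.move_ptp(p,o)
f0=F(); p,o=pose(a); print(robot.move_linear(p,o,speed=80,f_stop=6),robot.current_tcp_pos(),p,F()-f0)
print(robot.current_t()); d=grab("side"); cv2.imwrite("pics/s3.png",cv2.resize(d["img"][130:270,200:340],(560,560),interpolation=2))
E
```

```text
pred px head 213 [262.19241113 180.36851322]
pred px head 199 [262.41675378 186.30654765]
pred px head 174 [262.80479511 196.59521566]
[263.2 180.7]
rest [263.2 180.9]
False [504.181277   129.77259607 165.65258863] [503.74762074 129.90095383 165.33689928] [-0.58461348 -0.13480625 -0.67202318]
12.2667
```

View pics/s3.png

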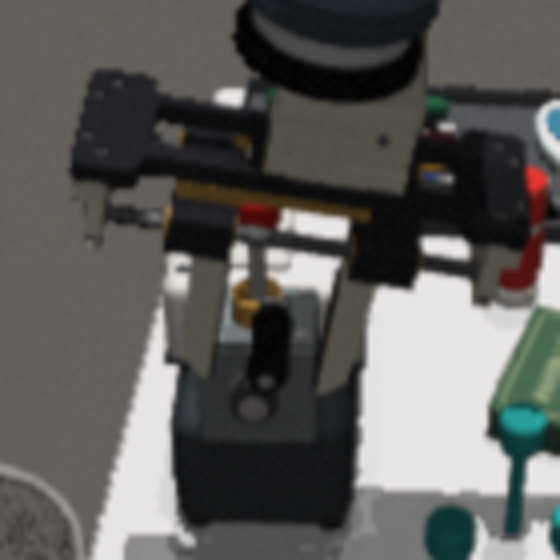

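The fingers straddle the black grip at (268,335), and the red head is still visible above the collar at (260,215). Next I close to a loose gap and turn slowly, watching force and head height.

```bash
cat >> h.py <<'E'
def pinbot():
    d=grab("side"); m=dred(d["img"]); m[:150]=0;m[235:]=0;m[:,:245]=0;m[:,282:]=0
    bl=blobs(m,6)
    if not bl: return None
    s=max(bl,key=lambda b:b[1][4])[1]; return int(s[1]+s[3]),int(s[4])
def tang(a,f): return f@(np.cos(a)*XD-np.sin(a)*np.array([0,0,1]))
E
python3 - <<'E'
from h import *
f0=F(); print(pinbot(),robot.current_gripper_width()*93)
robot.move_gripper(0.25); print(robot.current_gripper_width()*93,F()-f0)
base=None;a=-.17
while a<.8:
    a+=.05; p,o=pose(a); s=robot.move_linear(p,o,speed=35,f_stop=5)
    ff=F()-f0; b=pinbot(); print(round(a,2),s,ff.round(1),round(tang(a,ff),1),b,flush=True)
    if base is None: base=b
    if s or abs(tang(a,ff))>6.5 or (b and base and b[0]>=base[0]+4): break
print(robot.current_t(),robot.current_tcp_pos())
E
```

```text
(187, 47) 46.382162119125056
23.281387261784747 [0.16597333 0.30250003 0.0410688 ]
-0.12 False [-0.7  0.1 -0.7] -0.7 (187, 30)
-0.07 False [-1.3  0.  -1.1] -1.3 (187, 49)
-0.02 False [-1.5 -0.  -0. ] -1.5 (187, 33)
0.03 False [ 0.1 -0.8 -0.5] 0.1 (186, 12)
0.08 False [-1.   0.9  0.6] -1.0 None
0.13 False [-0.7  0.2 -0. ] -0.6 None
0.18 False [-0.7  1.4  0.6] -0.7 (182, 6)
0.23 False [-1.8  0.5  1.4] -2.1 (184, 39)
0.28 False [-0.5  0.8  0.2] -0.5 (183, 71)
0.33 False [-1.3  1.4 -0.2] -1.1 (182, 65)
0.38 False [-1.7 -0.1  0.4] -1.7 (181, 32)
0.43 False [-1.1  0.2  0.6] -1.2 (189, 25)
0.48 False [-1.4  1.2  0.2] -1.3 (189, 34)
0.53 False [-2.3  0.   1.5] -2.7 (189, 102)
0.58 False [-1.   0.5  0.5] -1.1 (189, 149)
0.63 False [-0.9  0.8  0.5] -1.0 (195, 139)
17.775 [538.63694116 131.98006807 156.86170944]
```

Run:
```python
from h import *
print(pinv()); d=grab("side"); cv2.imwrite("pics/s4.png",cv2.resize(d["img"][130:270,200:340],(560,560),interpolation=2))
```

```text
[262.3 186.6]
```

View pics/s4.png

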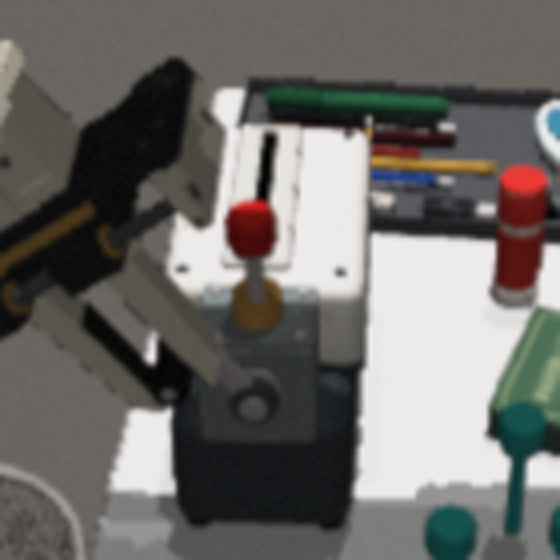

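The head has dropped from row 180.9 to 186.6, as predicted for the dropped pin. Now I feel both ends of the play gently and centre the crank.

Run:
```python
from h import *
def ft(a):
    v=[]
    for _ in range(4): v.append(tang(a,F())); robot.sleep(.02)
    return np.mean(v)
a=.63
def feel(a,sg,th=4.0):
    log=[]
    while abs(a-.63)<.5:
        a+=sg*.015; p,o=pose(a); s=robot.move_linear(p,o,speed=25,f_stop=4); t=-sg*ft(a); log.append((round(a,3),bool(s),round(t,1)))
        if s or t>th: break
    print(log); return a
aP=feel(a,1)
p,o=pose(aP-.06); robot.move_linear(p,o,speed=30)
aN=feel(aP-.06,-1)
c=(aP+aN)/2; print(aP,aN,c)
p,o=pose(c+.036); robot.move_linear(p,o,speed=25); print(ft(c),pinv(),robot.current_t())
```

```text
[(0.645, False, np.float64(2.3)), (0.66, False, np.float64(2.3)), (0.675, False, np.float64(1.7)), (0.69, False, np.float64(1.6)), (0.705, False, np.float64(2.2)), (0.72, False, np.float64(2.0)), (0.735, False, np.float64(2.0)), (0.75, False, np.float64(1.9)), (0.765, False, np.float64(1.9)), (0.78, False, np.float64(1.8)), (0.795, False, np.float64(1.8)), (0.81, False, np.float64(1.8)), (0.825, False, np.float64(2.2)), (0.84, False, np.float64(2.5)), (0.855, False, np.float64(2.7)), (0.87, False, np.float64(3.2)), (0.885, False, np.float64(3.4)), (0.9, False, np.float64(3.8)), (0.915, False, np.float64(4.6))]
[(0.84, False, np.float64(-0.0)), (0.825, False, np.float64(0.8)), (0.81, False, np.float64(1.2)), (0.795, False, np.float64(1.6)), (0.78, False, np.float64(2.5)), (0.765, False, np.float64(2.6)), (0.75, False, np.float64(2.6)), (0.735, False, np.float64(2.6)), (0.72, False, np.float64(2.5)), (0.705, False, np.float64(2.9)), (0.69, False, np.float64(2.5)), (0.675, False, np.float64(2.6)), (0.66, False, np.float64(2.6)), (0.645, False, np.float64(2.7)), (0.63, False, np.float64(2.2)), (0.615, False, np.float64(2.6)), (0.6, False, np.float64(2.5)), (0.585, False, np.float64(2.4)), (0.57, False, np.float64(2.7)), (0.555, False, np.float64(2.8)), (0.54, False, np.float64(2.5)), (0.525, False, np.float64(3.4)), (0.51, False, np.float64(4.0))]
0.9150000000000003 0.5099999999999999 0.7125000000000001
-0.17526089817309312 [262.2 186.4] 32.1333
```

Run:
```python
from h import *
def ft(a):
    v=[]
    for _ in range(4): v.append(tang(a,F())); robot.sleep(.02)
    return np.mean(v)
a=.7485; L=[]
while a>.652:
    a-=.0142; p,o=pose(a); robot.move_linear(p,o,speed=25,f_stop=4); L.append((round(a,3),round(ft(a),1)))
print(L)
# unload to middle of backlash, open, retreat along the tool
a+=.036; p,o=pose(a); robot.move_linear(p,o,speed=20); print("free",ft(a))
robot.move_gripper(.45)
p,o=pose(a,r=130); robot.move_linear(p,o,speed=150)
robot.move_gripper(0)
robot.move_ptp([*B,255],DOWN); robot.sleep(.1); e=B-robot.current_tcp_pos()[:2]; print(e,pinv(),robot.current_t())
```

```text
[(0.734, np.float64(0.0)), (0.72, np.float64(0.3)), (0.706, np.float64(0.0)), (0.692, np.float64(-0.2)), (0.678, np.float64(1.9)), (0.663, np.float64(3.3)), (0.649, np.float64(2.5))]
free -0.44054301614515556
[-1.35841292 -0.11426739] [262.3 186.8] 37.7
```

Run:
```python
from h import *
e=B-np.array(robot.current_tcp_pos())[:2]; c=B+e
robot.move_linear([*c,215],speed=80); robot.sleep(.1); f0=F()
z=212
while z>183.5:
    z-=2; s=robot.move_linear([*c,z],speed=15,f_stop=11); ff=F()-f0; print(z,s,np.round(robot.current_tcp_pos(),1),ff.round(1))
    if s or ff[2]>13: break
print(pinv(),robot.current_t())
```

```text
210 False [514.2  63.4 210. ] [ 0.6 -0.  -1.5]
208 False [514.3  63.3 208. ] [ 1.1 -0.2 -0.3]
206 False [514.2  63.3 205.9] [-0.2 -0.3  0.8]
204 False [514.   63.4 203.7] [ 1.4  0.6 -0.1]
202 False [514.1  63.4 201.7] [ 0.8 -0.2 -0.4]
200 False [514.1  63.5 199.9] [0.4 0.6 1.8]
198 False [514.1  63.2 197.7] [ 0.  -0.3 -0.1]
196 False [514.1  63.3 195.7] [ 0.9  0.7 -0.6]
194 False [514.1  63.4 193.8] [ 0.6 -0.2 -1.2]
192 False [514.1  63.4 191.8] [ 0.   0.4 -0.1]
190 False [514.2  63.4 189.8] [ 0.2  0.1 -0.4]
188 False [514.1  63.4 187.8] [ 0.5 -0.3  0.2]
186 False [514.1  63.4 185.8] [-0.1  0.4 -0.3]
184 False [514.2  63.4 184.3] [-1.  -0.4  3.6]
182 True [514.2  63.4 184.3] [-0.8 -0.1  5.5]
[262.9 199. ] 42.875
```

Run:
```python
from h import *
x,y,z=robot.current_tcp_pos(); robot.move_linear([x,y,270],speed=150); robot.sleep(.2)
d=grab("side"); print(pinv(),proj(d,[*B,174]),robot.current_t())
m=dred(d["img"]);print([(c.round(1).tolist(),s.tolist()) for c,s in blobs(m) if 240<c[0]<290 and 150<c[1]<260])
cv2.imwrite("pics/s5.png",cv2.resize(d["img"][130:270,200:340],(560,560),interpolation=2))
```

```text
[263.1 196.5] [262.80479511 196.59521566] 43.9
[([263.2, 196.8], [258, 190, 12, 15, 120])]
```

View pics/s5.png

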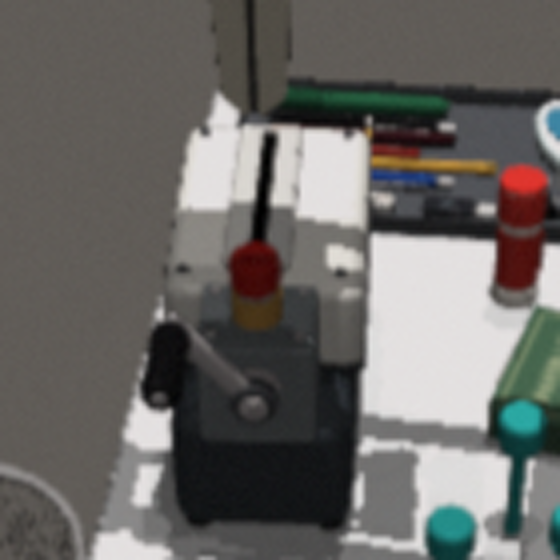

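The head sits on the brass collar at (257,270), and its row of 196.5 matches the predicted 196.6 for home. The robot is clear, so I'm handing in.

```bash
python3 -c "
from bench import robot
print(robot.hand_in())"
```

```text
the job is handed in; nothing more can be done
None
```

The lock pin is pressed home through the shaft, its head on the brass collar as far as the camera and the final stop height show, and the job was handed in at about 44 s; I felt no 5 to 10 N push-through resistance at my 2 mm force checks, only the final stop at the collar.

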